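Clear the front of the bread bin and fold its flap down

ROBOT

A 6-joint arm with a two-finger parallel gripper is mounted at the origin on a cart in front of the work surface, level with it; the furniture and walls round the work are solid. World frame = base frame: x ahead of the robot, y to its left, z up, the work surface at z = 0. Lengths are in m, angles in degrees, forces in N, time in s.
With the tool pointing down it reaches from about 0.3 to 0.775 m from the base axis. Payload 14.6 kg.
Tool frame: the origin (TCP) lies at the very end of the fingers, on their centre line; the grasp point (between the pads) lies 19 mm behind it; z points along the fingers, y is the line along which they close (so a half turn about z gives the same grasp; the last joint's range is limited). The gripper opens to 85 mm and grips with 20 to 120 N. Pads are 22 mm wide; open, the fingers measure 114 mm over their backs; the gripper's body (76 mm by 85 mm) begins 54 mm behind the grasp point. The pads swing forward as they close: fully open they stand 13 mm farther back than shut.
Start: joints at [-67.701, 17.183, 87.147, -0, 75.671, -3.816], TCP at [0.242, -0.494, 0.231] pointing down, gripper open.
Joint ranges: [-173.82, 173.82], [-45.26, 126.66], [13.44, 144.39], [-59.66, 239.66], [0, 175.72], [-146.38, 146.38]. Speed limits (degrees/s): [127.2, 127.2, 147.25, 180, 180, 180].

INTERFACE

Orientations are given as [roll, pitch, yaw] about the fixed x, y, z axes, in that order (R = Rz(yaw) Ry(pitch) Rx(roll)).
In Python, from workcell import r, snapshot gives the robot as it stands. The module is installed in compiled form; this text tells all that it offers.
- The arm moves only by the tool send_rows, never from a script. Its argument "moves" is a list of rows, each a list of 7 numbers: the shift along the tool's x, y, z in cm, then the turn, a rotation vector about the tool's x, y, z in rad, then the opening, from -1 (shut) to 1 (fully open). A call has 1 to 12 rows; each row shifts and turns the commanded pose from where the row before left it, along the tool's axes as they then stand; what a row does not reach is not made up. A row lasts 1/12 s, in which the tool goes at most 41.7 mm and 7.16 degrees, less where a joint would pass 70% of its speed; a pose out of reach is approached as far as the arm can. A call is refused whole if a number of a shift passes 4.17 or a number of a turn 0.125, either way. A call with a gripper value outside its range is refused whole. The fingers move at their own pace and stop on an object; "newtons" is the grip in N (left out, the last holds). Time passes only in rows, so rows that do not move let the fingers close. It gives the time, the measured TCP pose, the force, the opening and the grip force at its end, in the units of the state.
- r.sense(): the state, without advancing time (a new reading comes with each control period).
- snapshot(name): name is "side" or "top"; returns a dict with "color" (400x640x3 uint8, blue, green, red), "range_z" (400x640 float32, m along the optical axis (not along the pixel's ray), 0 where there is no reading), "K" (3x3 intrinsics, pixels), "cam_to_world" (4x4, takes a point from camera to world coordinates). Camera axes: x right, y up, looking along -z (the intrinsics and any distortion apply to the point x, -y, -z); pixel columns grow to the right and rows downward; lengths in m; the calibration is good to about 2 mm. A picture is of the moment at which its call begins.
- r.sign_off(): hands the job in; it is judged then, once.
The state is a dict: "time_s": time; "joint_pos": joint angles; "qd": joint speeds; "joint_torque": joint torques, N m; "eef_pos": TCP position; "orientation": TCP orientation; "force": force on the tool from outside, world axes, zero at the start; "moment": the same for the moment, N m; "opening": opening from 0.0 (shut) to 1.0 (fully open); "gripper_force": force on a finger pad.
Only numpy, scipy, OpenCV 4.12 (cv2) and the standard library are available. Lean on these libraries where they do the work, as an engineer would, in place of code of your own. Each camera call takes 0.05 s, during which the arm holds its last target. There are 200 camera calls.

TASK

The bread bin's drop-down front cannot open because things have been left standing in front of it. Move whatever is in its way aside first, leaving everything upright on the worktop, knocking nothing over and leaving the mug, the oil bottle and the flat fish tin where they are. Then fold the flap down until it lies fully open, flat above the worktop.

Things in the scene. Friction and masses are not known exactly. Their poses are not given: they have to be found in the camera images.
- bread_bin: white enamelled bread bin, 150 deep (x) x 280 wide (y) x 158 high, fixed; its front is a pale wooden flap. Origin: centre of its underside, on the worktop; x points to its back, z up. Closed flap: outer face x = -87, inner face x = -75. Behind the middle of its top edge the roof has a finger notch, y -70 to 70, x -75 to -23, open down to a loaf 92 high (x -20 to 60)
- flap (a joint): angle of the flap in rad about a level hinge along the bin's y axis at x = -81, z = 12 mm (bin frame): 0 upright and shut, grows as its top swings out (bin's -x) and down, 1.57 level, fully open (end stop). The hinge is stiff: the flap stays wherever it is left; 2 to 5 N at its top edge moves it
- flap_top (a point): middle of the flap's top edge, 146 from the hinge. The flap is a board 12 thick, 280 wide, reaching to 146 from the hinge; open it covers x -81 to -227, y -140 to 140 of the bin frame, its underside 6 above the worktop and its upper face at 18
- egg_box: closed grey-brown pulp egg box with a printed label on its lid, 106 (x) x 155 (y) x 72 high, about 0.4 kg, too wide to grip, lid stuck shut; stands in the flap's swing. Origin: centre of its underside.
- pepper_mill: turned wooden pepper mill, 58 diameter at the foot, round head 49 diameter at 123 to 159 above the foot, 170 high in all. Either it or the salt shaker stands in the flap's swing, beside the egg box; the other stands left of the swing. Origin: centre of its underside
- salt_shaker: glass salt shaker with a domed grey top, 44 diameter, its top 34 across above 70, 90 high. Either it or the pepper mill stands in the flap's swing. Origin: centre of its underside
- mug: white mug, 86 diameter, 101 high, handle reaching 76 from the axis; stands beside the bin and stays there. Origin: centre of its underside
- oil_bottle: tall dark oil bottle, 66 diameter, 318 high; stands beside the bin on its right and stays there. Origin: centre of its underside. The free worktop lies to the right of the swing and behind the sink (world frame: sink and rim x below 0.47, y below -0.20 m; tap at 0.47, -0.44; wall at x = 0.755 + 0.27 y); left of y = 0.25 m shelves hang low over the hand
- sardine_tin: flat fish tin, 63 (x) x 105 (y) x 29 high; lies left of the flap's swing and stays there. Origin: centre of its underside
There are look-alikes about, which are no part of the job. What is shaped like the salt_shaker but purple or yellow is not meant.

How it is judged (in metres and radians):
On the way:
1. the egg box, the pepper mill and the salt shaker all stand outside the flap's swing while the flap is still shut ((y of egg_box in the frame of bread_bin above 0.188 m or y of egg_box in the frame of bread_bin below -0.188 m or x of egg_box in the frame of bread_bin below -0.275 m) and (y of pepper_mill in the frame of bread_bin above 0.16 m or y of pepper_mill in the frame of bread_bin below -0.16 m or x of pepper_mill in the frame of bread_bin below -0.247 m) and (y of salt_shaker in the frame of bread_bin above 0.155 m or y of salt_shaker in the frame of bread_bin below -0.155 m or x of salt_shaker in the frame of bread_bin below -0.242 m) and value of joint flap below 0.2 rad), for 0.2 s.
At the end, for the whole second after the job is handed in: the flap is folded down to within 4 degrees of level (joint above 1.5 rad); the egg box, pepper mill, salt shaker, mug, oil bottle and fish tin all stand upright (tilt under 0.1 rad) and at rest on the worktop itself (origin within 8 mm of its height), the last three within 30 mm of where they were (value of joint flap above 1.5 rad and angle between each of egg_box, pepper_mill, salt_shaker, mug, oil_bottle, sardine_tin's own z axis and vertical below 0.1 rad and height (world z) of egg_box between -0.008 and 0.008 m and linear speed of each of egg_box, pepper_mill, salt_shaker, mug, oil_bottle, sardine_tin below 0.02 m/s and height (world z) of pepper_mill between -0.008 and 0.008 m and height (world z) of salt_shaker between -0.008 and 0.008 m and height (world z) of mug between -0.008 and 0.008 m and height (world z) of oil_bottle between -0.008 and 0.008 m and height (world z) of sardine_tin between -0.008 and 0.008 m); the robot touches nothing.
It fails at once if one of the things is tipped over (angle between any of egg_box, pepper_mill, salt_shaker, mug, oil_bottle, sardine_tin's own z axis and vertical above 0.6 rad).
It fails at once if the mug, the oil bottle or the fish tin is moved by more than 30 mm (distance of any of mug, oil_bottle, sardine_tin from where it was at the start of the episode above 0.03 m).
It also fails if it takes over 69 s, if anything falls off the work surface, if the arm or the gripper's body presses on something with over 40 N, if the wrist force passes 120 N, or if a joint passes its speed limit or range.

## Working session

There is one attempt and no reset: what is moved stays moved. The work goes in short steps, Python scripts to look and compute and a tool call to move; the robot and the scene stay as the last step left them, time stands still between calls to the robot, and variables do not carry over. Pictures are saved under pics/ and viewed, at most 10 in all, crops included, and the job is handed in when it is done.

Besides the shell and the picture viewer there is one more tool, called after "Call:" by a JSON object that holds its "api" and its "payload". send_rows: Moves the arm, as the interface text tells. Its arguments: {"type":"object","properties":{"moves":{"type":"array"},"newtons":{"type":"number"}},"required":["moves"]}

```bash
mkdir -p pics; cat > h.py <<'E'
import numpy as np, cv2
from workcell import r, snapshot
def pts(s):
    z=s["range_z"];K=s["K"];h,w=z.shape
    u,v=np.meshgrid(np.arange(w),np.arange(h))
    P=np.stack([(u-K[0,2])/K[0,0]*z,-(v-K[1,2])/K[1,1]*z,-z,np.ones_like(z)],-1)
    W=(P@np.array(s["cam_to_world"]).T)[...,:3]; W[z<=0]=np.nan
    return W
E
python3 - <<'E'
from h import *
for n in("side","top"):
    s=snapshot(n); cv2.imwrite(f"pics/{n}0.png",s["color"]); np.savez(f"{n}0.npz",**s)
    print(n,s["K"],s["cam_to_world"])
print(r.sense())
E
```

```text
side [[479.14030513   0.         315.22918311]
 [  0.         479.14030513 206.87742271]
 [  0.           0.           1.        ]] [[ 0.00600985  0.88472158 -0.46608111 -0.00489896]
 [-0.99997997  0.00439245 -0.00455635  0.09420389]
 [-0.00198386  0.46609916  0.88473026  1.15442851]
 [ 0.          0.          0.          1.        ]]
top [[441.30335242   0.         320.96049585]
 [  0.         441.30335242 198.93832907]
 [  0.           0.           1.        ]] [[-1.42484830e-02  9.94513164e-01 -1.03636612e-01  4.38157296e-01]
 [-9.99898358e-01 -1.41194759e-02  1.97835640e-03  1.10761124e-01]
 [ 5.04206839e-04  1.03654267e-01  9.94613261e-01  1.20295546e+00]
 [ 0.00000000e+00  0.00000000e+00  0.00000000e+00  1.00000000e+00]]
{'time_s': 0.1, 'joint_pos': array([-6.76996139e+01,  1.72091108e+01,  8.71759004e+01, -6.47945248e-04,
        7.56703145e+01, -3.81463748e+00]), 'qd': array([ 0.00884701, -0.02814753, -0.13413591, -0.0922871 ,  0.17764128,
       -0.0119362 ]), 'joint_torque': array([-2.45183737e-04, -5.44385040e+01, -3.62371373e+01, -1.12459813e-04,
        3.04457659e-03,  9.31440491e-05]), 'eef_pos': array([ 0.24202422, -0.49365952,  0.2308162 ]), 'orientation': array([-1.79944755e+02, -3.05450960e-03,  2.61151828e+01]), 'force': array([ 0.47034209, -0.6864394 , -0.71038701]), 'moment': array([ 0.06033402,  0.02275432, -0.00906356]), 'gripper_force': 0.0, 'opening': 1.000194943867482}
```

View pics/side0.png

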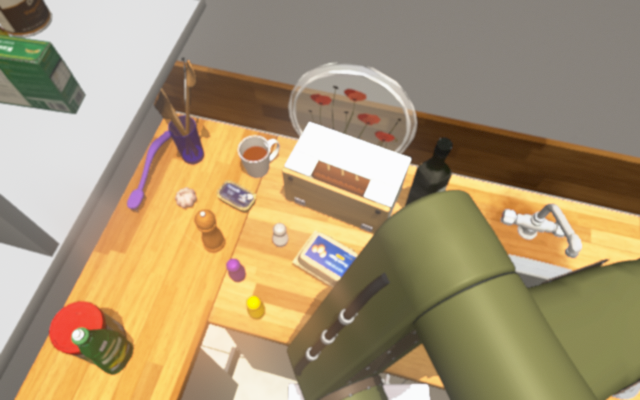

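View pics/top0.png

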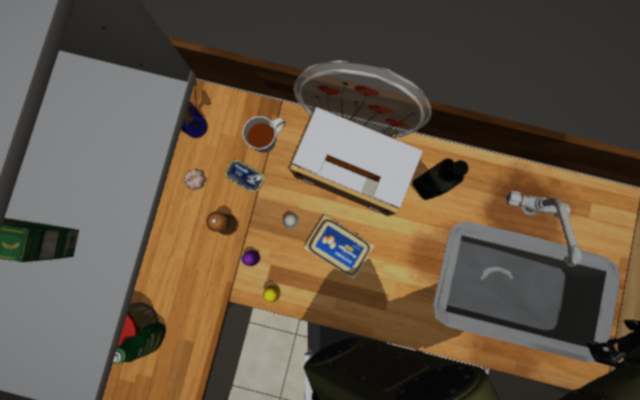

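The side view shows the salt shaker (280,235) and the egg box (327,260) in front of the flap. The mill (206,225) and tin (237,195) are to the left, the mug is at (255,155) and the oil bottle at (430,180). In the top view the salt is at (290,220), the egg box at (340,245), the mill at (219,222), the bin roof spans about (292–420,108–213), and the bottle is at (440,178).

```bash
cat > meas.py <<'E'
from h import *
def run(tag):
    out={}
    for n in("top","side"):
        s=dict(np.load(f"{n}{tag}.npz")); W=pts(s); Z=W[...,2]
        # objects: points above the worktop in reach region, connected components
        def comp(zlo,zhi,amin=25):
            m=((Z>zlo)&(Z<zhi)&(W[...,0]>.3)&(W[...,0]<.85)&(W[...,1]>-.35)&(W[...,1]<.45)).astype(np.uint8)
            k,l,st,c=cv2.connectedComponentsWithStats(m,connectivity=4)
            for i in range(1,k):
                if st[i,4]>=amin:
                    q=W[l==i]; rect=cv2.minAreaRect(np.float32(q[:,:2]*1000))
                    print(n,(zlo,zhi),"px",c[i].round(),"n",st[i,4],"zmax %.3f"%np.percentile(q[:,2],98),"mean",q.mean(0).round(3),"rect",np.round(rect[0]),np.round(rect[1]),round(rect[2],1))
        for a in((.022,.035),(.06,.08),(.08,.12),(.145,.175)): comp(*a)
E
python3 - <<'E'
from meas import *
run(0)
E
```

```text
top (0.022, 0.035) px [278. 128.] n 28 zmax 0.034 mean [0.757 0.222 0.028] rect [758. 224.] [13. 17.] 12.8
top (0.022, 0.035) px [427. 132.] n 25 zmax 0.035 mean [ 0.741 -0.182  0.029] rect [ 741. -182.] [38.  3.] 73.6
top (0.022, 0.035) px [458. 139.] n 55 zmax 0.035 mean [ 0.718 -0.267  0.028] rect [ 718. -267.] [91.  3.] 75.2
top (0.022, 0.035) px [244. 175.] n 815 zmax 0.031 mean [0.628 0.316 0.027] rect [628. 316.] [106.  63.] 59.5
top (0.022, 0.035) px [199. 179.] n 80 zmax 0.035 mean [0.62  0.435 0.03 ] rect [622. 436.] [27. 54.] 89.9
top (0.06, 0.08) px [285.  92.] n 46 zmax 0.079 mean [0.843 0.199 0.07 ] rect [843. 200.] [50.  3.] 74.8
top (0.06, 0.08) px [198. 126.] n 51 zmax 0.079 mean [0.754 0.43  0.07 ] rect [757. 430.] [15. 54.] 59.9
top (0.06, 0.08) px [258. 133.] n 414 zmax 0.078 mean [0.735 0.271 0.064] rect [733. 270.] [63. 73.] 35.7
top (0.06, 0.08) px [436. 129.] n 68 zmax 0.079 mean [ 0.738 -0.196  0.069] rect [ 738. -194.] [73.  4.] 76.1
top (0.06, 0.08) px [386. 133.] n 74 zmax 0.080 mean [ 0.726 -0.064  0.073] rect [727. -62.] [72.  9.] 71.9
top (0.06, 0.08) p
[... 6577 characters left out ...]
ect [314. 241.] [31. 30.] 66.8
side (0.145, 0.175) px [379. 126.] n 1872 zmax 0.174 mean [ 0.755 -0.062  0.16 ] rect [757. -56.] [600.  42.] 75.1
side (0.145, 0.175) px [187. 118.] n 34 zmax 0.173 mean [0.779 0.433 0.16 ] rect [778. 433.] [ 7. 14.] 2.0
side (0.145, 0.175) px [349. 164.] n 5541 zmax 0.162 mean [0.641 0.018 0.158] rect [640.  23.] [280. 171.] 66.4
side (0.145, 0.175) px [420. 186.] n 126 zmax 0.174 mean [ 0.575 -0.152  0.161] rect [ 576. -153.] [60.  9.] 36.7
side (0.145, 0.175) px [442. 188.] n 43 zmax 0.175 mean [ 0.569 -0.202  0.163] rect [ 567. -199.] [ 2. 40.] 33.5
side (0.145, 0.175) px [204. 217.] n 271 zmax 0.170 mean [0.493 0.358 0.155] rect [495. 359.] [45. 45.] 47.4
```

```bash
cat >> h.py <<'E'
from scipy.spatial.transform import Rotation as Ro
def rel(target,yaw=None,p0=None,rpy0=None):
    "shift (cm, tool axes at rpy0) and turn (rad, tool axes) to the target"
    s=r.sense(); p0=s["eef_pos"] if p0 is None else np.array(p0); rpy0=s["orientation"] if rpy0 is None else rpy0
    R=Ro.from_euler("xyz",rpy0,degrees=True)
    d=R.inv().apply(np.array(target)-p0)*100
    t=(R.inv()*Ro.from_euler("xyz",[180,0,yaw],degrees=True)).as_rotvec() if yaw is not None else 0
    print("p",p0.round(4),"rpy",np.round(rpy0,2),"shift cm",d.round(2),"turn",np.round(t,3))
BO=np.array([.646,.022]);BA=np.deg2rad(-23.5)
B=np.array([[np.cos(BA),-np.sin(BA)],[np.sin(BA),np.cos(BA)]])
tob=lambda p:(np.array(p)-BO)@B
tow=lambda p:BO+B@np.array(p)
E
python3 - <<'E'
from h import *
for n in("top","side"):
    s=dict(np.load(n+"0.npz"));W=pts(s);Z=W[...,2]
    m=(Z>.25)&(W[...,1]>.15)&(W[...,0]>.2)&(W[...,0]<.75); q=W[m]
    print(n,"shelf",q.min(0).round(3),[ (z,q[(abs(q[:,2]-z)<.05),1].min().round(3)) for z in np.arange(.3,1.2,.1) if (abs(q[:,2]-z)<.05).any()])
    m=(abs(Z)<.01)
    for y in(.15,.1,.05,0,-.05,-.1,-.15,-.2):
        a=m&(abs(W[...,1]-y)<.004); print(y,W[a][:,0].min().round(3) if a.any() else None,end="; ")
    print()
    bgr=s["color"].astype(int)
    # egg box: footprint points between 10 and 80 mm
    e=(Z>.02)&(Z<.08)&(np.hypot(W[...,0]-.434,W[...,1]-.067)<.105)
    r_=cv2.minAreaRect(np.float32(W[e][:,:2]*1000)); print("egg",np.round(r_[0]),np.round(r_[1]),r_[2])
    o=(Z>.13)&(Z<.34)&(np.hypot(W[...,0]-.56,W[...,1]+.18)<.08); q=W[o]
    for z in(.15,.2,.25,.31):
        k=q[abs(q[:,2]-z)<.02]; print("oil",z,len(k),k[:,:2].mean(0).round(3) if len(k) else None, k[:,:2].min(0).round(3) if len(k) else None, k[:,:2].max(0).round(3) if len(k) else None)
for p in((.434,.067),(.501,.189),(.497,.36),(.627,.315)): print(tob(p).round(3))
rel((.500,.189,.2),57)
E
```

```text
top shelf [0.238 0.287 0.586] [(np.float64(0.6000000000000001), np.float64(0.287)), (np.float64(0.7000000000000002), np.float64(0.287)), (np.float64(0.8000000000000003), np.float64(0.287)), (np.float64(0.9000000000000001), np.float64(0.303))]
0.15 0.037; 0.1 0.226; 0.05 0.212; 0 0.198; -0.05 0.185; -0.1 0.17; -0.15 0.154; -0.2 0.144; 
egg [435.  65.] [155. 105.] 57.218955993652344
oil 0.15 112 [ 0.579 -0.15 ] [ 0.554 -0.178] [ 0.626 -0.136]
oil 0.2 317 [ 0.585 -0.16 ] [ 0.553 -0.214] [ 0.633 -0.135]
oil 0.25 216 [ 0.589 -0.167] [ 0.567 -0.202] [ 0.619 -0.148]
oil 0.31 264 [ 0.59  -0.171] [ 0.575 -0.189] [ 0.607 -0.156]
side shelf [0.2   0.286 0.251] [(np.float64(0.3), np.float64(0.454)), (np.float64(0.6000000000000001), np.float64(0.286)), (np.float64(0.7000000000000002), np.float64(0.409))]
0.15 0.114; 0.1 0.313; 0.05 0.506; 0 0.474; -0.05 0.517; -0.1 0.116; -0.15 0.116; -0.2 None; 
egg [440.  73.] [132. 106.] 56.92928695678711
oil 0.15 204 [ 0.577 -0.157] [ 0.552 -0.217] [ 0.606 -0.102]
oil 0.2 434 [ 0.571 -0.169] [ 0.551 -0.216] [ 0.617 -0.137]
oil 0.25 255 [ 0.582 -0.173] [ 0.564 -0.202] [ 0.607 -0.151]
oil 0.31 274 [ 0.585 -0.173] [ 0.573 -0.191] [ 0.606 -0.158]
[-0.212 -0.043]
[-0.2    0.095]
[-0.271  0.251]
[-0.134  0.261]
p [ 0.242  -0.4937  0.2308] rpy [-179.94   -0.     26.12] shift cm [ 53.21 -49.94   3.13] turn [-0.001 -0.    -0.539]
```

Call:
{"api": "send_rows", "payload": {"moves": [[2.66,-2.5,0,0,0,0,1],[2.66,-2.5,0,0,0,0,1],[2.66,-2.5,0,0,0,0,1],[2.66,-2.5,0,0,0,0,1],[2.66,-2.5,0,0,0,0,1],[2.66,-2.5,0,0,0,0,1],[2.66,-2.5,0,0,0,0,1],[2.66,-2.5,0,0,0,0,1],[2.66,-2.5,0,0,0,0,1],[2.66,-2.5,0,0,0,0,1],[2.66,-2.5,0,0,0,0,1],[2.66,-2.5,0,0,0,0,1]]}}

```text
time_s: 1.1
eef_pos: [0.3967, -0.0821, 0.2313]
orientation: [-180.0, -0.0, 26.1]
force: [0.1, -0.5, 0.5]
opening: 1.0
gripper_force: 0.0
```

```bash
python3 -c "
from h import *
rel((.5,.189,.2),57)"
```

```text
p [ 0.3967 -0.0821  0.2313] rpy [-180.     -0.     26.11] shift cm [ 21.2  -19.8    3.13] turn [ 0.    -0.    -0.539]
```

Call:
{"api": "send_rows", "payload": {"moves": [[2.65,-2.48,0,0,0,0,1],[2.65,-2.48,0,0,0,0,1],[2.65,-2.48,0,0,0,0,1],[2.65,-2.48,0,0,0,0,1],[2.65,-2.48,0,0,0,0,1],[2.65,-2.48,0,0,0,0,1],[2.65,-2.48,0,0,0,0,1],[2.65,-2.48,0,0,0,-0.108,1],[0,0,0.8,0,0,-0.108,1],[0,0,0.8,0,0,-0.108,1],[0,0,0.8,0,0,-0.108,1],[0,0,0.8,0,0,-0.108,1]]}}

```text
time_s: 2.1
eef_pos: [0.4995, 0.1877, 0.1985]
orientation: [-180.0, 0.0, 57.4]
force: [-0.2, -1.0, -0.5]
opening: 0.998
gripper_force: 0.0
```

```bash
python3 - <<'E'
from h import *
ims=[]
for n in("side","top"):
    s=snapshot(n); W=pts(s);Z=W[...,2]
    m=(Z>.075)&(Z<.1)&(np.hypot(W[...,0]-.5,W[...,1]-.189)<.04); print(n,m.sum(),W[m].mean(0) if m.any() else None)
    ims.append(cv2.resize(s["color"][130:330,180:440],None,fx=1.5,fy=1.5))
cv2.imwrite("pics/a.png",np.hstack(ims))
rel((.5,.189,.033),57)
E
```

```text
side 0 None
top 0 None
p [0.4991 0.1874 0.1978] rpy [-1.799e+02  1.200e-01  5.718e+01] shift cm [ 0.22  0.02 16.48] turn [-0.002  0.002  0.003]
```

View pics/a.png

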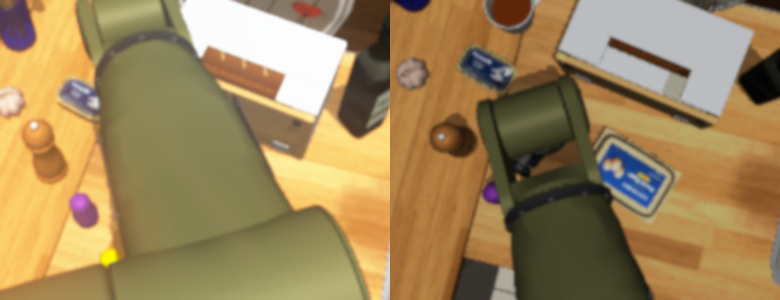

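The arm hides the salt in both views, with the egg box at (635,175) undisturbed. I'm descending on the measured position.

Call:
{"api": "send_rows", "payload": {"moves": [[0.1,0,2.5,0,0,0,1],[0.1,0,2.5,0,0,0,1],[0,0,2.5,0,0,0,1],[0,0,2.5,0,0,0,1],[0,0,2.5,0,0,0,1],[0,0,2.0,0,0,0,1],[0,0,1.5,0,0,0,1],[0,0,1.0,0,0,0,1],[0,0,0,0,0,0,0],[0,0,0,0,0,0,-0.5],[0,0,0,0,0,0,-1],[0,0,0,0,0,0,-1]], "newtons": 30}}

```text
time_s: 3.2
eef_pos: [0.5014, 0.1894, 0.0306]
orientation: [179.9, -0.1, 57.0]
force: [-2.2, 0.4, 17.6]
opening: 0.466
gripper_force: 29.4
```

Call:
{"api": "send_rows", "payload": {"moves": [[0,0,0,0,0,0,-1],[0,0,0,0,0,0,-1],[0,0,0,0,0,0,-1],[0,0,0,0,0,0,-1]]}}

```text
time_s: 3.53
eef_pos: [0.5014, 0.1894, 0.0308]
orientation: [179.9, -0.1, 57.0]
force: [-1.7, -0.3, 7.0]
opening: 0.459
gripper_force: 29.6
```

```bash
python3 -c "
from h import *
rel((.385,.200,.055),57)"
```

```text
p [0.5014 0.1894 0.0308] rpy [ 1.7992e+02 -1.0000e-01  5.7030e+01] shift cm [ -5.45 -10.34  -2.44] turn [ 0.001 -0.002  0.001]
```

Call:
{"api": "send_rows", "payload": {"moves": [[0,0,-0.8,0,0,0,-1],[0,0,-0.8,0,0,0,-1],[0,0,-0.8,0,0,0,-1],[-0.9,-1.7,0,0,0,0,-1],[-0.9,-1.7,0,0,0,0,-1],[-0.9,-1.7,0,0,0,0,-1],[-0.9,-1.7,0,0,0,0,-1],[-0.9,-1.7,0,0,0,0,-1],[-0.9,-1.7,0,0,0,0,-1],[0,0,0,0,0,0,-1],[0,0,0.8,0,0,0,-1],[0,0,0.8,0,0,0,-1]]}}

```text
time_s: 4.53
eef_pos: [0.3868, 0.1996, 0.0376]
orientation: [179.9, -0.1, 57.1]
force: [-1.3, 0.5, -2.1]
opening: 0.46
gripper_force: 30.4
```

Call:
{"api": "send_rows", "payload": {"moves": [[0,0,0.5,0,0,0,-1],[0,0,0.2,0,0,0,-1],[0,0,0,0,0,0,-1]]}}

```text
time_s: 4.78
eef_pos: [0.3865, 0.1994, 0.0307]
orientation: [-180.0, -0.0, 57.0]
force: [-6.4, -2.5, 18.6]
opening: 0.46
gripper_force: 33.1
```

Call:
{"api": "send_rows", "payload": {"moves": [[0,0,-0.1,0,0,0,-0.3],[0,0,0,0,0,0,0.2],[0,0,0,0,0,0,0.6],[0,0,0,0,0,0,1],[0,0,0,0,0,0,1],[0,0,0,0,0,0,1],[0,0,-1.5,0,0,0,1],[0,0,-2.5,0,0,0,1],[0,0,-3,0,0,0,1],[0,0,-3,0,0,0,1],[0,0,-3,0,0,0,1],[0,0,-2,0,0,0,1]]}}

```text
time_s: 5.78
eef_pos: [0.3862, 0.1995, 0.184]
orientation: [179.9, -0.1, 57.1]
force: [0.0, -0.4, -0.1]
opening: 1.002
gripper_force: 0.0
```

```bash
python3 -c "
from h import *
d=np.array([.542,.840])
for k in (.115,.0885-.165): print(np.array([.435,.066])+k*d)
rel((*(np.array([.435,.066])+.118*d),.18),57)"
```

```text
[0.49733 0.1626 ]
[0.393537 0.00174 ]
p [0.3862 0.1995 0.184 ] rpy [ 1.7991e+02 -1.3000e-01  5.7060e+01] shift cm [ 3.25 11.33  0.43] turn [ 0.002 -0.002  0.001]
```

Call:
{"api": "send_rows", "payload": {"moves": [[0.65,2.27,0,0,0,0,0.4],[0.65,2.27,0,0,0,0,0.4],[0.65,2.27,0,0,0,0,0.4],[0.65,2.27,0,0,0,0,0.4],[0.65,2.27,0,0,0,0,0.4],[0,0,2.5,0,0,0,0.4],[0,0,2.5,0,0,0,0.4],[0,0,2.5,0,0,0,0.4],[0,0,2.5,0,0,0,0.4],[0,0,2.5,0,0,0,0.4],[0,0,2.5,0,0,0,0.4],[0,0,1.0,0,0,0,0.4]]}}

```text
time_s: 6.78
eef_pos: [0.4973, 0.1645, 0.0182]
orientation: [-179.8, 0.2, 57.1]
force: [-1.2, 0.0, -0.1]
opening: 0.7
gripper_force: 0.0
```

```bash
python3 - <<'E'
from h import *
rel((.393,.001,.02),57.2)
ims=[]
for n in("side","top"):
    s=snapshot(n); ims.append(cv2.resize(s["color"][130:330,180:440],None,fx=1.5,fy=1.5))
cv2.imwrite("pics/b.png",np.hstack(ims))
E
```

```text
p [0.4973 0.1645 0.0182] rpy [-1.7984e+02  1.7000e-01  5.7050e+01] shift cm [-19.39   0.14  -0.12] turn [-0.003  0.003 -0.003]
```

View pics/b.png

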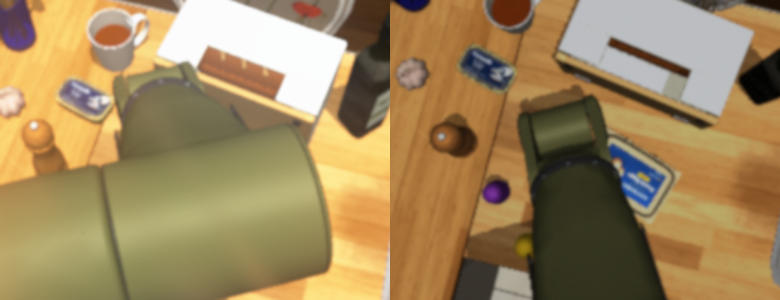

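The hand stands at the egg box's left end at (565,130), and the box at (640,170) is untouched. The salt is hidden under the arm.

Call:
{"api": "send_rows", "payload": {"moves": [[-1.0,0,0,0,0,0,0.4],[-1.0,0,0,0,0,0,0.4],[-1.0,0,0,0,0,0,0.4],[-1.2,0,0,0,0,0,0.4],[-1.2,0,0,0,0,0,0.4],[-1.2,0,0,0,0,0,0.4],[-1.2,0,0,0,0,0,0.4],[-1.2,0,0,0,0,0,0.4],[-1.2,0,0,0,0,0,0.4],[-1.2,0,0,0,0,0,0.4],[-1.2,0,0,0,0,0,0.4],[-1.2,0,0,0,0,0,0.4]]}}

```text
time_s: 7.88
eef_pos: [0.423, 0.0481, 0.0213]
orientation: [180.0, -0.0, 57.1]
force: [2.3, 3.5, 2.8]
opening: 0.702
gripper_force: 1.6
```

Call:
{"api": "send_rows", "payload": {"moves": [[-1.2,0,0,0,0,0,0.4],[-1.2,0,0,0,0,0,0.4],[-1.2,0,0,0,0,0,0.4],[-1.0,0,0,0,0,0,0.4],[-0.6,0,0,0,0,0,0.4],[0,0,0,0,0,0,0.4],[0,0,0,0,0,0,0.4]]}}

```text
time_s: 8.47
eef_pos: [0.3951, 0.0052, 0.0212]
orientation: [-180.0, 0.0, 57.0]
force: [0.0, -0.3, -1.1]
opening: 0.699
gripper_force: 0.0
```

Back off, rise, and look at the result.

Call:
{"api": "send_rows", "payload": {"moves": [[0.6,0,-0.5,0,0,0,0.4],[0.6,0,-2,0,0,0,0],[0,0,-3,0,0,0,-0.5],[0,0,-3,0,0,0,-1],[0,0,-4,0,0,0,-1],[0,0,-4,0,0,0,-1],[0,0,-4,0,0,0,-1],[0,0,-2,0,0,0,-1]]}}

```text
time_s: 9.13
eef_pos: [0.4028, 0.0162, 0.2513]
orientation: [179.7, -0.2, 57.1]
force: [1.0, 0.5, 0.6]
opening: 0.003
gripper_force: 0.0
```

```bash
python3 - <<'E'
from h import *
for n in("top","side"):
    s=snapshot(n); cv2.imwrite(f"pics/c{n}.png",s["color"]); W=pts(s);Z=W[...,2]
    for nm,c,lo,hi,rad in(("salt",(.386,.2),.075,.1,.04),("egg",(.345,-.07),.02,.08,.12),("mill",(.497,.36),.13,.18,.05)):
        m=(Z>lo)&(Z<hi)&(np.hypot(W[...,0]-c[0],W[...,1]-c[1])<rad)
        if m.sum()>20:
            q=cv2.minAreaRect(np.float32(W[m][:,:2])); print(n,nm,m.sum(),np.round(q[0],3),np.round(q[1],3),round(q[2],1),"bin",tob(q[0]).round(3))
print(r.sense()["eef_pos"])
E
```

```text
top salt 146 [0.388 0.199] [0.032 0.032] 25.8 bin [-0.307  0.06 ]
top egg 365 [ 0.304 -0.096] [0.071 0.147] 14.5 bin [-0.267 -0.245]
top mill 344 [0.499 0.361] [0.048 0.048] 41.8 bin [-0.27   0.253]
side salt 156 [0.386 0.197] [0.034 0.031] 1.3 bin [-0.309  0.057]
side mill 352 [0.495 0.359] [0.046 0.049] 20.1 bin [-0.273  0.249]
[0.40320144 0.01609709 0.25007711]
```

View pics/ctop.png

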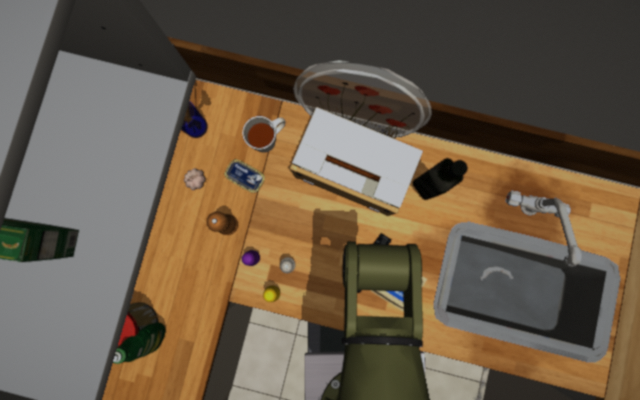

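Salt stands upright at (288,265) and the swing area is clear there. The egg box is mostly hidden under the arm at about (400,290), so I'm moving the arm aside to measure it.

Call:
{"api": "send_rows", "payload": {"moves": [[3.4,-0.3,0,0,0,0,-1],[3.4,-0.3,0,0,0,0,-1],[3.4,-0.3,0,0,0,0,-1],[3.4,-0.3,0,0,0,0,-1],[3.4,-0.3,0,0,0,0,-1],[3.4,-0.3,0,0,0,0,-1]]}}

```text
time_s: 9.73
eef_pos: [0.4978, 0.1988, 0.2451]
orientation: [-179.9, 0.1, 57.1]
force: [-0.0, -0.5, 0.6]
opening: 0.002
gripper_force: 0.0
```

```bash
cat > egg.py <<'E'
from h import *
for n in("top","side"):
    s=snapshot(n); cv2.imwrite(f"pics/d{n}.png",s["color"]); W=pts(s);Z=W[...,2]
    m=((Z>.015)&(Z<.08)&(np.hypot(W[...,0]-.345,W[...,1]+.085)<.14)).astype(np.uint8)
    k,l,st,c=cv2.connectedComponentsWithStats(m)
    if k<2: continue
    i=1+st[1:,4].argmax(); m=l==i
    q=cv2.minAreaRect(np.float32(W[m][:,:2])); print(n,m.sum(),np.round(q[0],3),np.round(q[1],3),round(q[2],1),"corners bin",np.array([tob(p) for p in cv2.boxPoints(q)]).round(3).tolist(),"world",cv2.boxPoints(q).round(3).tolist(),"ctr",tob(q[0]).round(3))
    for y in(-.15,-.18,-.2,-.21,-.22,-.23,-.24):
        a=(abs(W[...,1]-y)<.003)&(abs(W[...,0]-.33)<.02); print(y,np.nanmedian(Z[a]).round(3),end=" ")
    print()
print(r.sense()["eef_pos"])
E
python3 egg.py
```

```text
top 2408 [ 0.347 -0.071] [0.157 0.105] 57.0 corners bin [[-0.302, -0.273], [-0.198, -0.29], [-0.173, -0.136], [-0.277, -0.118]] world [[0.25999999046325684, -0.1080000028014183], [0.3479999899864197, -0.16500000655651093], [0.43299999833106995, -0.03400000184774399], [0.3449999988079071, 0.024000000208616257]] ctr [-0.237 -0.204]
-0.15 0.038 -0.18 0.001 -0.2 0.002 -0.21 0.003 -0.22 0.004 -0.23 0.002 -0.24 -0.004 
side 214 [ 0.351 -0.124] [0.075 0.039] 54.9 corners bin [[-0.239, -0.284], [-0.201, -0.292], [-0.186, -0.219], [-0.224, -0.211]] world [[0.31299999356269836, -0.14300000667572021], [0.3449999988079071, -0.16599999368190765], [0.3880000114440918, -0.10400000214576721], [0.35600000619888306, -0.0820000022649765]] ctr [-0.213 -0.251]
-0.15 0.039 -0.18 0.001 -0.2 0.002 -0.21 0.003 -0.22 0.004 -0.23 0.003 -0.24 0.001 
[0.49820123 0.2002611  0.24422505]
```

View pics/dtop.png

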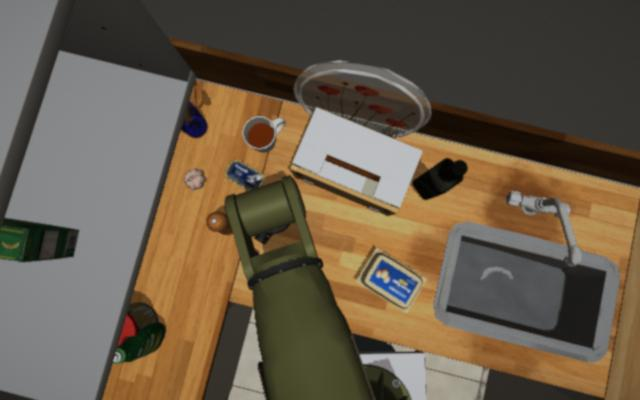

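The egg box is clearly visible at (390,278), about where predicted, but one corner (bin frame -173,-136) still overlaps the flap. I'll push it 30 mm further; the sink rim (left edge about pixel 437) stays clear.

Call:
{"api": "send_rows", "payload": {"moves": [[-3.2,0.3,0,0,0,0,0.4],[-3.2,0.3,0,0,0,0,0.4],[-3.2,0.3,0,0,0,0,0.4],[-3.2,0.3,0,0,0,0,0.4],[-3.2,0.3,0,0,0,0,0.4],[-3.2,0.3,0,0,0,0,0.4],[0,0,4,0,0,0,0.4],[0,0,4,0,0,0,0.4],[0,0,4,0,0,0,0.4],[0,0,4,0,0,0,0.4],[0,0,4,0,0,0,0.4],[0,0,2.2,0,0,0,0.4]]}}

```text
time_s: 10.83
eef_pos: [0.4058, 0.0258, 0.0203]
orientation: [-179.7, 0.2, 57.1]
force: [-0.1, 0.4, 0.2]
opening: 0.703
gripper_force: 0.0
```

```bash
python3 -c "
from h import *
rel((.379,-.020,.02),57.2)"
```

```text
p [0.4058 0.0258 0.0203] rpy [-1.7975e+02  1.6000e-01  5.7060e+01] shift cm [-5.3   0.24  0.04] turn [-0.004  0.003 -0.002]
```

Call:
{"api": "send_rows", "payload": {"moves": [[-1.0,0,0,0,0,0,0.4],[-1.2,0,0,0,0,0,0.4],[-1.2,0,0,0,0,0,0.4],[-1.2,0,0,0,0,0,0.4],[-0.7,0,0,0,0,0,0.4],[0,0,0,0,0,0,0.4],[1.5,0,-0.5,0,0,0,0],[0.5,0,-4,0,0,0,-1],[0,0,-4,0,0,0,-1],[0,0,-4,0,0,0,-1],[0,0,-4,0,0,0,-1],[0,0,-4,0,0,0,-1]]}}

```text
time_s: 11.83
eef_pos: [0.3899, -0.0018, 0.2321]
orientation: [180.0, -0.0, 57.1]
force: [-0.0, -0.1, 0.1]
opening: -0.002
gripper_force: 0.0
```

Call:
{"api": "send_rows", "payload": {"moves": [[0,0,-2,0,0,-0.082,-1],[0,0,0,0,0,-0.082,-1],[0,0,0,0,0,0,-1]]}}

```text
time_s: 12.08
eef_pos: [0.3907, -0.0019, 0.251]
orientation: [179.8, -0.1, 66.7]
force: [-0.1, -0.4, -0.7]
opening: 0.0
gripper_force: 0.0
```

```bash
python3 - <<'E'
from h import *
p=tow((-.047,-.03)); print(p); rel((*p,.22),66.5)
for n in("top","side"):
    s=snapshot(n);W=pts(s);Z=W[...,2]
    m=(Z>.15)&(Z<.17)&(np.hypot(*(W[...,:2]-BO).transpose(2,0,1))<.2)
    b=(W[...,:2]-BO)@B
    # roof extents and notch in bin frame
    for y in(-.1,-.05,.0,.05,.1):
        a=m&(abs(b[...,1]-y)<.004); print(n,y,np.sort(b[a][:,0])[[0,-1]].round(3),a.sum())
        a=(Z<.14)&(abs(b[...,1]-y)<.004)&(b[...,0]>-.082)&(b[...,0]<.07); print("  notch",b[a][:,0].min().round(3) if a.any() else 0,b[a][:,0].max().round(3) if a.any() else 0)
E
```

```text
[0.5909357 0.0132294]
p [ 0.3907 -0.0019  0.251 ] rpy [ 1.7983e+02 -5.0000e-02  6.6680e+01] shift cm [ 9.32 17.78  3.16] turn [ 0.003 -0.001  0.003]
top -0.1 [-0.086  0.138] 237
  notch -0.052 -0.051
top -0.05 [-0.086  0.128] 174
  notch -0.053 -0.004
top 0.0 [-0.086  0.121] 161
  notch -0.082 -0.005
top 0.05 [-0.086  0.114] 166
  notch -0.082 -0.004
top 0.1 [-0.086  0.108] 231
  notch -0.053 -0.05
side -0.1 [0.052 0.137] 44
  notch 0 0
side -0.05 [0.036 0.129] 63
  notch 0 0
side 0.0 [-0.087  0.121] 86
  notch -0.08 -0.08
side 0.05 [-0.087  0.116] 142
  notch -0.082 0.015
side 0.1 [-0.087  0.107] 199
  notch -0.081 0.007
```

```bash
python3 - <<'E'
from h import *
s=dict(np.load("top0.npz"));W=pts(s);K=s["K"];M=np.linalg.inv(s["cam_to_world"])
for z in (.158,):
  for y in(-.1,-.05,-.03,0,.03):
    o=[]
    for x in np.arange(-.095,.03,.008):
        p=M@np.array([*tow((x,y)),z,1]); u=K[0,2]+K[0,0]*p[0]/-p[2]; v=K[1,2]-K[1,1]*p[1]/-p[2]
        o.append((round(x*1000),round(float(W[int(round(v)),int(round(u)),2]*1000))))
    print(y,o)
c=cv2.resize(s["color"][95:220,280:430],None,fx=5,fy=4.5,interpolation=cv2.INTER_CUBIC); cv2.imwrite("pics/n.png",c)
E
```

```text
-0.1 [(-95, 70), (-87, 145), (-79, 156), (-71, 14), (-63, 157), (-55, 160), (-47, 158), (-39, 160), (-31, 159), (-23, 156), (-15, 157), (-7, 155), (1, 157), (9, 155), (17, 160), (25, 157)]
-0.05 [(-95, 69), (-87, 138), (-79, 156), (-71, 18), (-63, 15), (-55, 14), (-47, 12), (-39, 15), (-31, 63), (-23, 78), (-15, 161), (-7, 161), (1, 156), (9, 158), (17, 155), (25, 159)]
-0.03 [(-95, 57), (-87, 153), (-79, 155), (-71, 15), (-63, 11), (-55, 16), (-47, 14), (-39, 15), (-31, 59), (-23, 76), (-15, 158), (-7, 158), (1, 162), (9, 157), (17, 159), (25, 162)]
0 [(-95, 59), (-87, 144), (-79, 158), (-71, 15), (-63, 13), (-55, 12), (-47, 16), (-39, 14), (-31, 64), (-23, 77), (-15, 161), (-7, 157), (1, 158), (9, 156), (17, 157), (25, 157)]
0.03 [(-95, 66), (-87, 142), (-79, 157), (-71, 13), (-63, 16), (-55, 14), (-47, 17), (-39, 14), (-31, 67), (-23, 82), (-15, 159), (-7, 158), (1, 160), (9, 155), (17, 155), (25, 160)]
```

View pics/n.png

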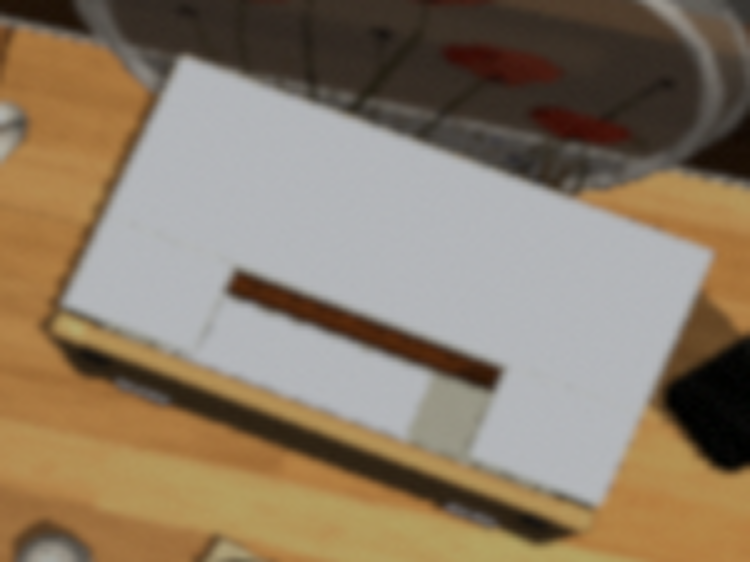

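The crop shows the flap's top edge (wood, from (55,330) to (590,520)) and, behind it, the notch with the bin floor visible through it and the loaf strip at (360,325). The depth profile agrees with the text: open from about x -75 to -20.

Call:
{"api": "send_rows", "payload": {"moves": [[1.55,2.96,0,0,0,0,-1],[1.55,2.96,0,0,0,0,-1],[1.55,2.96,0,0,0,0,-1],[1.55,2.96,0,0,0,0,-1],[1.55,2.96,0,0,0,0,-1],[1.55,2.96,0,0,0,0,-1],[0,0,2,0,0,0,-1],[0,0,2,0,0,0,-1],[0,0,2,0,0,0,-1],[0,0,1,0,0,0,-1],[0,0,0,0,0,0,-1]]}}

```text
time_s: 13.1
eef_pos: [0.5893, 0.0123, 0.1763]
orientation: [-179.7, 0.1, 66.4]
force: [0.0, -0.2, 0.3]
opening: -0.002
gripper_force: 0.0
```

```bash
python3 - <<'E'
from h import *
s=r.sense(); print(s["eef_pos"],tob(s["eef_pos"][:2]),s["orientation"],s["joint_pos"])
exec(open("egg.py").read())
# arc table: tool y = bin +x, tool z = down
prev=None
for k in range(0,19):
    t=np.deg2rad(k*5); x=-81-125*np.sin(t)+6*np.cos(t)+14.5; z=12+125*np.cos(t)+6*np.sin(t)
    if prev is not None: print(k*5,"dy %.2f dz %.2f cm"%((x-prev[0])/10,-(z-prev[1])/10),"x %.0f z %.0f"%(x,z))
    prev=(x,z)
E
```

```text
[0.58929275 0.0122815  0.17630594] [-0.04812871 -0.03152441] [-1.79717653e+02  1.09595119e-01  6.63510811e+01] [-2.36628158e+00  2.50719554e+01  8.39230588e+01  3.83235120e-04
  7.13078560e+01  2.12827836e+01]
top 69 [ 0.326 -0.168] [0.026 0.034] 56.2 corners bin [[-0.237, -0.311], [-0.204, -0.317], [-0.199, -0.292], [-0.233, -0.286]] world [[0.30399999022483826, -0.16899999976158142], [0.3319999873638153, -0.18799999356269836], [0.34700000286102295, -0.16599999368190765], [0.3190000057220459, -0.1469999998807907]] ctr [-0.218 -0.302]
-0.15 nan -0.18 0.035 -0.2 0.002 -0.21 0.003 -0.22 0.004 -0.23 0.002 -0.24 -0.002 
[0.59054025 0.0122004  0.17973934]
5 dy -1.09 dz -0.00 cm x -71 z 137
10 dy -1.09 dz 0.09 cm x -82 z 136
15 dy -1.08 dz 0.18 cm x -93 z 134
20 dy -1.06 dz 0.28 cm x -104 z 132
25 dy -1.03 dz 0.37 cm x -114 z 128
30 dy -0.99 dz 0.46 cm x -124 z 123
35 dy -0.95 dz 0.54 cm x -133 z 118
40 dy -0.90 dz 0.62 cm x -142 z 112
45 dy -0.84 dz 0.70 cm x -151 z 105
50 dy -0.78 dz 0.77 cm x -158 z 97
55 dy -0.71 dz 0.83 cm x -165 z 89
60 dy -0.63 dz 0.89 cm x -172 z 80
65 dy -0.55 dz 0.94 cm x -177 z 70
70 dy -0.47 dz 0.99 cm x -182 z 60
75 dy -0.38 dz 1.02 cm x -186 z 50
80 dy -0.29 dz 1.05 cm x -189 z 40
85 dy -0.19 dz 1.07 cm x -191 z 29
90 dy -0.10 dz 1.09 cm x -192 z 18
  return np.nanmean(a, axis, out=out, keepdims=keepdims)
```

The egg box corner is at (0.332,-0.188), just as planned. Now dip into the notch and start the arc.

Call:
{"api": "send_rows", "payload": {"moves": [[0,0,1.5,0,0,0,-1],[0,0,1.5,0,0,0,-1],[0,0,1.3,0,0,0,-1],[0,-0.7,0,0,0,0,-1],[0,-0.65,0,0,0,0,-1],[0,-1.09,0,0,0,0,-1],[0,-1.09,0.09,0,0,0,-1],[0,-1.08,0.18,0,0,0,-1],[0,-1.06,0.28,0,0,0,-1],[0,-1.03,0.37,0,0,0,-1]]}}

```text
time_s: 14.03
eef_pos: [0.5292, 0.0393, 0.1294]
orientation: [179.8, -0.1, 66.4]
force: [1.4, -0.3, 2.3]
opening: -0.004
gripper_force: 1.1
```

```bash
python3 - <<'E'
from h import *
s=r.sense(); print(s["eef_pos"],tob(s["eef_pos"][:2]),s["orientation"],s["force"])
E
```

```text
[0.52917254 0.03927697 0.12936658] [-0.11402697 -0.03074082] [ 1.79785614e+02 -8.45721063e-02  6.64419325e+01] [ 1.37669532 -0.34693008  2.29141454]
```

On the arc at 25°, with light forces. Continuing.

Call:
{"api": "send_rows", "payload": {"moves": [[0,-0.99,0.46,0,0,0,-1],[0,-0.95,0.54,0,0,0,-1],[0,-0.9,0.62,0,0,0,-1],[0,-0.84,0.7,0,0,0,-1],[0,-0.78,0.77,0,0,0,-1],[0,-0.71,0.83,0,0,0,-1],[0,-0.63,0.89,0,0,0,-1],[0,-0.55,0.94,0,0,0,-1],[0,-0.47,0.99,0,0,0,-1],[0,-0.38,1.02,0,0,0,-1],[0,-0.29,1.05,0,0,0,-1]]}}

```text
time_s: 14.95
eef_pos: [0.4599, 0.0691, 0.0384]
orientation: [180.0, -0.0, 66.5]
force: [-0.0, -0.5, 1.8]
opening: -0.002
gripper_force: 0.6
```

Call:
{"api": "send_rows", "payload": {"moves": [[0,-0.15,0.7,0,0,0,-1],[0,-0.1,0.7,0,0,0,-1],[0,0,0.5,0,0,0,-1],[0,0,0.3,0,0,0,-1],[0,0,0.1,0,0,0,-1],[0,0,0,0,0,0,-1]]}}

```text
time_s: 15.45
eef_pos: [0.458, 0.0699, 0.0178]
orientation: [-180.0, 0.0, 66.5]
force: [-18.5, -0.5, 38.7]
opening: -0.003
gripper_force: 19.3
```

End stop reached at z about 18 mm. Retreat and verify.

Call:
{"api": "send_rows", "payload": {"moves": [[0,0,-1,0,0,0,-1],[0,0,-3,0,0,0,-1],[0,0,-4,0,0,0,-1],[0,0,-4,0,0,0,-1],[0,0,-4,0,0,0,-1],[0,0,-4,0,0,0,-1],[0,0,-4,0,0,0,-1],[3,0,0,0,0,0,-1],[3,0,0,0,0,0,-1],[3,0,0,0,0,0,-1],[0,0,0,0,0,0,-1],[0,0,0,0,0,0,-1]]}}

```text
time_s: 16.45
eef_pos: [0.4942, 0.1532, 0.2555]
orientation: [-180.0, 0.0, 66.6]
force: [0.3, -0.4, 0.2]
opening: -0.001
gripper_force: 0.0
```

```bash
python3 - <<'E' 2>/dev/null
exec(open("egg.py").read())
s=snapshot("top");W=pts(s);Z=W[...,2]; b=(W[...,:2]-BO)@B
for x in(-.1,-.15,-.2,-.22): 
    a=(abs(b[...,0]-x)<.004)&(b[...,1]<-.03)&(b[...,1]>-.13)&(Z<.1); print("flap",x,a.sum(),np.median(Z[a]).round(4))
for nm,c,lo,hi in(("salt",(.387,.199),.075,.1),("mill",(.497,.36),.13,.18),("tin",(.628,.316),.02,.04)):
    m=(Z>lo)&(Z<hi)&(np.hypot(W[...,0]-c[0],W[...,1]-c[1])<.07); print(nm,m.sum(),W[m].mean(0).round(3))
E
```

```text
top 2414 [ 0.332 -0.095] [0.156 0.105] 57.0 corners bin [[-0.306, -0.301], [-0.203, -0.318], [-0.177, -0.164], [-0.28, -0.147]] world [[0.24500000476837158, -0.13199999928474426], [0.3330000042915344, -0.1889999955892563], [0.4180000126361847, -0.057999998331069946], [0.33000001311302185, -0.0010000000474974513]] ctr [-0.242 -0.233]
-0.15 0.071 -0.18 0.035 -0.2 0.002 -0.21 0.003 -0.22 0.004 -0.23 0.002 -0.24 -0.002 
side 482 [ 0.347 -0.123] [0.129 0.047] 55.7 corners bin [[-0.251, -0.311], [-0.205, -0.32], [-0.181, -0.193], [-0.227, -0.184]] world [[0.29100000858306885, -0.16300000250339508], [0.3310000002384186, -0.1899999976158142], [0.40299999713897705, -0.08299999684095383], [0.36399999260902405, -0.0560000017285347]] ctr [-0.216 -0.252]
-0.15 0.072 -0.18 0.038 -0.2 0.001 -0.21 0.004 -0.22 0.004 -0.23 0.004 -0.24 -0.001 
[0.49388765 0.15189792 0.25581645]
flap -0.1 115 0.0184
flap -0.15 114 0.018
flap -0.2 97 0.018
flap -0.22 82 0.0169
salt 4 [0.331 0.239 0.081]
mill 344 [0.499 0.359 0.152]
tin 841 [0.628 0.316 0.026]
```

View pics/dtop.png

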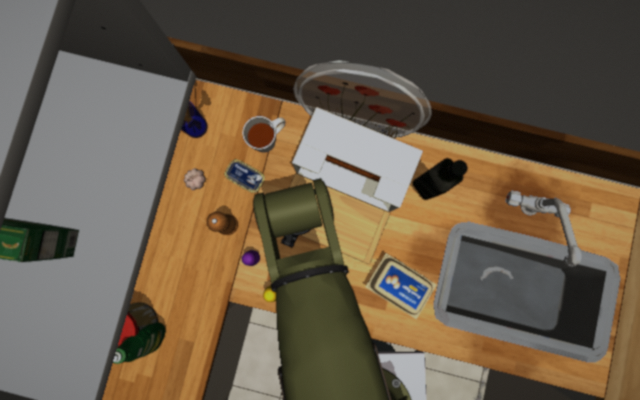

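The flap lies level at 18 mm, running from about (390,210) to (370,260). Egg box is clear at (400,285), and the mill, tin, mug and bottle are in place. The salt is hidden under the arm, so I'm moving aside to check it.

Call:
{"api": "send_rows", "payload": {"moves": [[-3.5,0,0,0,0,0,-1],[-3.5,0,0,0,0,0,-1],[-3.5,0,0,0,0,0,-1],[-3.5,0,0,0,0,0,-1],[-3.5,0,0,0,0,0,-1],[0,0,0,0,0,0,-1],[0,0,0,0,0,0,-1]]}}

```text
time_s: 17.18
eef_pos: [0.4235, -0.0098, 0.2565]
orientation: [179.9, -0.0, 66.2]
force: [-0.5, 0.8, 0.2]
opening: 0.001
gripper_force: 0.0
```

```bash
python3 - <<'E'
from h import *
ok=0
for n in("top","side"):
    s=snapshot(n);W=pts(s);Z=W[...,2]
    m=(Z>.075)&(Z<.1)&(np.hypot(W[...,0]-.387,W[...,1]-.199)<.04); print(n,m.sum(),W[m].mean(0).round(3) if m.any() else None); ok|=m.sum()>80
print(r.sense()["force"])
if ok: print(r.sign_off())
E
```

```text
top 141 [0.389 0.199 0.085]
side 160 [0.383 0.197 0.085]
[0.15478349 0.52134743 0.11623418]
the job is handed in; nothing more can be done
None
```

The job is handed in at about 17 s: the salt shaker and egg box were moved clear of the swing, the flap lies fully open with its upper face level at 18 mm, and everything is still standing; the hand-in call returned no verdict.

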